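Prop the console cover and set the trim knob

TASK

Take the yellow-headed prop pin from its holder, push the cover's orange push bar up and over with it and press the pin down into the blue socket until you feel it firmly meet the stop inside, so that it holds the spring-closed cover open by itself. Then turn the black trim knob clockwise until its white pointer stands at the green mark, without running past into the red, and leave the cover propped. Work gently (about 10 N is plenty, 20 is too much) and leave the mug, bottle and phone where they are.

Things in the scene. Friction and masses are not known exactly. Their poses are not given: they have to be found in the camera images.
- console: Grey desk console, fixed, level, deck 200 (x) by 150 (y) by 25 mm high, front to its -x. Origin: centre of underside. Own frame, mm: rear block x 64 to 100, y +/-75, 65 high; cover hinge axis along y at x +70, z 75; knob axis x -35, y 0; blue socket block 44 by 50 by 70 high centred at x +110, y -145; crank at y -118.
- cover (a joint): Clear plastic cover, 150 long (forward of its rear hinge) by 130 mm wide, flat 75 mm above the desk over the knob. 0 = shut, grows as it opens backward (1.57 upright), stop at 2.1 rad. A spring and its weight shut it from any angle (about 0.15 N m, 3 to 4 N at the push bar). Upright it reaches 225 mm high.
- push_bar (a point): Middle of the fixed orange push bar: 10 mm diameter, along the console's y, 54 mm long, on a crank 62 mm from the hinge axis, carried at its end nearer the console; free below. Shut: console x +26, y -145, z 119 mm. It moves on a circle about the hinge axis (up 18 mm, over, down) as the cover opens. A pin pushing it clings by friction and jams if moved level: rise and sink with the bar.
- socket (a point): Centre of the mouth of the socket hole, 70 mm above the desk, in the blue block: straight round hole, 13 mm diameter, 3 mm chamfer. Its axes are the console's. A pin standing in it has the push bar against its rear (+x) side; the cover is then open about 1.5 to 1.75 rad.
- stop: Foot of the adjustable hard stop inside the socket hole, 8 mm above the desk (hole axis). The pad on it, which the pin must meet, differs each time and is not measured: anywhere from 32 to 56 mm below the mouth. The bar's side load holds a released pin by friction (a few N of drag going in), so it will not drop onto the stop: press until firm (about 10 N).
- pin: Prop pin, loose, about 80 g, 170 mm long: round aluminium shank 12 mm diameter with a foot tapered over 10 mm to 7 mm, from 125 mm up a round yellow plastic head 22 mm diameter to the top. Origin: centre of its foot; z runs up along it. Stands 30 mm deep in the holder, foot 10 mm above the desk, with 1 mm of play, so may lean 2 degrees. On the stop in the socket its foot is 14 to 38 mm above the desk.
- holder: Wooden block 50 by 50 by 40 mm high, fixed, with a hole in the middle in which the pin stands at the start. Origin: centre of its underside. It may have changed places with the mug.
- trim (a joint): Trim knob under the cover: skirt 44 mm diameter, on it a grip bar 14 thick, 42 long, 30 mm tall with a white pointer line. Rad, clockwise from above: the pointer is at the console front (-x) at 1.0, at 0 it is 57 degrees from there toward -y. Green mark at 1.57; red patches from 1.87. Stays where left; takes about 0.06 N m. Stops at 0 and 2.4.
- trim_grip (a point): Point on the knob's axis at mid height of the grip bar, 62 mm above the desk (bar from 39 to 69 mm). Its axes turn with the knob: the bar runs along x, the pointer is at -x.
- mug: White mug, 84 mm diameter, 85 mm high, loose; origin at the centre of its underside.
- bottle: Green bottle, 68 mm diameter, 210 mm high, loose; origin at the centre of its underside.
- phone: Black phone lying flat, 75 by 150 by 9 mm, loose; origin at the centre of its underside.
There are look-alikes about, which are no part of the job. Of the things shaped like the pin, the aluminium one is meant.

How it is judged:
By the outcome, as a careful person would: the job done as asked, in the order asked, and still so for the second after the job is handed in, with the robot touching nothing.
It also fails if it takes over 69 s, if anything falls off the work surface, if the arm or the gripper's body presses on something with over 40 N, if the wrist force passes 120 N, or if a joint passes its speed limit or range.

ROBOT

A 6-joint arm with a two-finger parallel gripper is mounted at the origin on the work surface. World frame = base frame: x ahead of the robot, y to its left, z up, the work surface at z = 0. Lengths are in m, angles in degrees, forces in N, time in s.
With the tool pointing down it reaches from about 0.4 to 0.825 m from the base axis. Payload 7 kg.
Tool frame: the origin (TCP) lies midway between the tips of the shut fingers; the grasp point (between the pads) lies 19 mm behind it; z points along the fingers, y is the direction in which the jaws open and shut (so a half turn about z gives the same grasp; the last joint's range is limited). The gripper opens to 88 mm and grips with 3 to 60 N. Pads are 19 mm wide; open, the fingers measure 130 mm over their backs; the gripper's body (78 mm by 193 mm) begins 47 mm behind the grasp point.
Start: joints at [-53.509, 20.546, 0.682, 0, -70.136, -16.507], TCP at [0.231, -0.634, 0.227] pointing down, gripper open.
Joint ranges: [-176.03, 176.03], [-82.01, 121.73], [-58.28, 71.71], [-173.87, 95.51], [-174.79, -0.11], [-173.66, 173.66]. Speed limits (degrees/s): [136.94, 136.94, 172.46, 180, 180, 180].

INTERFACE

Orientations are given as [roll, pitch, yaw] about the fixed x, y, z axes, in that order (R = Rz(yaw) Ry(pitch) Rx(roll)).
In Python, from plant import r gives the robot as it stands.
- The arm moves only by the tool carry_out, never from a script. Its argument "motion" is one flat list of numbers, 7 for each row, row after row: the turn, a rotation vector about the tool's x, y, z in degrees, then the shift along the tool's x, y, z in cm, then the finger opening in cm, from 0 to 8.76. A call has 1 to 20 rows; each row shifts and turns the commanded pose from where the row before left it, along the tool's axes as they then stand; what a row does not reach is not made up. A row lasts 1/12 s, in which the tool goes at most 41.7 mm and 7.16 degrees, less where a joint would pass 70% of its speed; a pose out of reach is approached as far as the arm can. A call is refused whole if a number of a shift passes 4.17 or a number of a turn 7.16, either way. A call with a gripper value outside its range is refused whole. The fingers move at their own pace and stop on an object; "grip_force" is the grip in N (left out, the last holds). Time passes only in rows, so rows that do not move let the fingers close. It gives the time, the measured TCP pose, the force and the opening at its end, in the units of the state.
- r.get_state(): the state, without advancing time (a new reading comes with each control period).
- r.capture(name): name is "scene" or "side" or "wrist"; returns a dict with "pixels" (384x512x3 uint8, red, green, blue), "K" (3x3 intrinsics, pixels), "k1" (the pictures are not rectified: a ray, as slopes to the right and down, at radius r is drawn at 1 + k1 r^2 times it, then the intrinsics apply), "R" (3x3) and "t" (3): a world point X has camera coordinates R X + t. Camera axes: x right, y down, z forward; pixel columns grow to the right and rows downward; lengths in m; the calibration is good to about 2 mm. A picture is of the moment at which its call begins. There is no depth.
- r.close_job(): hands the job in, once; it reports no verdict.
The state is a dict: "time_s": time; "joints": joint angles; "qd": joint speeds; "joint_torque": joint torques, N m; "tcp_pos": TCP position; "eef_rot": TCP orientation; "contact_force": force on the tool from outside, world axes, zero at the start; "moment": the same for the moment, N m; "gripper_width": finger opening in m.
Only numpy, scipy, OpenCV 4.12 (cv2) and the standard library are available. Lean on these libraries where they do the work, as an engineer would, in place of code of your own. Each camera call takes 0.05 s, during which the arm holds its last target. There are 200 camera calls.

## Working session

There is one attempt and no reset: what is moved stays moved. The work goes in short steps, Python scripts to look and compute and a tool call to move; the robot and the scene stay as the last step left them, time stands still between calls to the robot, and variables do not carry over. Pictures are saved under pics/ and viewed, about 8 in all and at most 12, crops included, and the job is handed in when it is done.

Besides the shell and the picture viewer there is one more tool, called after ">>>" by a JSON object that holds its "name" and its "arguments", one argument or row to a line. carry_out: Moves the arm, as the interface text tells. Its arguments: {"type":"object","properties":{"motion":{"type":"array"},"grip_force":{"type":"number"}},"required":["motion"]}

```bash
mkdir -p pics; ls; python3 - <<'E'
from plant import r
import cv2,pickle
for n in("scene","side"):
    c=r.capture(n);pickle.dump(c,open(f"pics/{n}.pkl","wb"));cv2.imwrite(f"pics/{n}.png",cv2.resize(c["pixels"][:,:,::-1],(800,600),interpolation=cv2.INTER_CUBIC))
    print(n,c["K"].tolist(),c["k1"],c["R"].round(3).tolist(),c["t"].round(3).tolist())
print(r.get_state())
E
```

```text
pics
scene [[419.9964030704646, 0.0, 255.24834576968485], [0.0, 419.9964030704646, 193.86252888582155], [0.0, 0.0, 1.0]] -0.019359535913634242 [[0.06, 0.998, -0.01], [0.567, -0.042, -0.823], [-0.822, 0.044, -0.569]] [-0.055, -0.228, 1.619]
side [[396.83333199123246, 0.0, 254.44443515464016], [0.0, 396.83333199123246, 189.05092050753623], [0.0, 0.0, 1.0]] 0.021408621384308667 [[-1.0, -0.018, -0.025], [0.01, 0.558, -0.83], [0.029, -0.83, -0.558]] [0.513, 0.084, 1.146]
{'time_s': 0.1, 'joints': array([-5.35102055e+01,  2.05891167e+01,  6.39060121e-01, -1.60644628e-02,
       -7.01378671e+01, -1.65057198e+01]), 'qd': array([-0.0272061 , -0.0922929 ,  0.08896526,  0.02040039, -0.0206553 ,
        0.05119135]), 'joint_torque': array([-2.03129268e-03, -5.84162092e+01,  2.93755192e+01,  7.01564267e+00,
        1.02289551e-02, -4.58256886e-05]), 'tcp_pos': array([ 0.23048438, -0.6339568 ,  0.22570178]), 'eef_rot': array([ 1.79911409e+02, -1.05020954e-02, -1.60021387e+02]), 'contact_force': array([-0.01915927, -0.62271944, -0.19434078]), 'moment': array([0.00173537, 0.00689532, 0.07460789]), 'gripper_width': 0.08733881150335489}
```

View pics/scene.png

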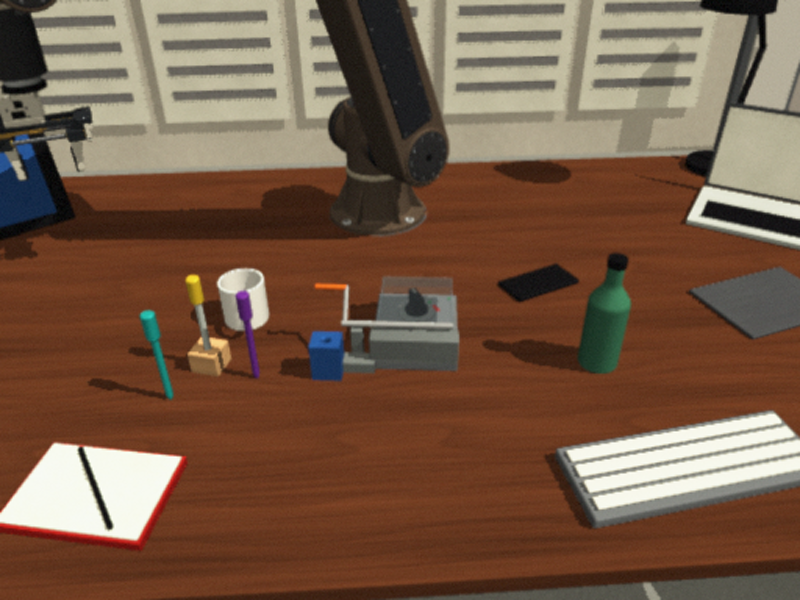

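View pics/side.png

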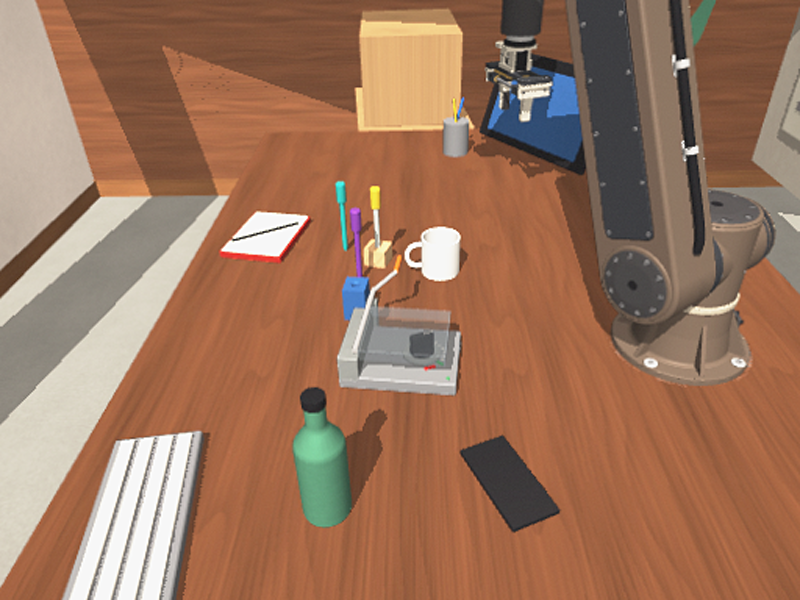

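```bash
cat > h.py <<'E'
import numpy as np,cv2,pickle
from scipy.spatial.transform import Rotation as Ro
from scipy.optimize import least_squares
def proj(c,X):
    p=np.atleast_2d(X)@c["R"].T+c["t"]; s=p[:,:2]/p[:,2:]
    s=s*(1+c["k1"]*(s**2).sum(1,keepdims=True)); return s@c["K"][:2,:2].T+c["K"][:2,2]
def load(n): return pickle.load(open(f"pics/{n}.pkl","rb"))
def crop(c,x,y,w,h,f): return cv2.resize(c["pixels"][y:y+h,x:x+w,::-1],None,fx=f,fy=f,interpolation=cv2.INTER_CUBIC)
E
python3 - <<'E'
from h import *
a,b=load("scene"),load("side")
o=np.zeros((592,800,3),np.uint8)
o[:320]=crop(a,95,168,200,80,4)
o[320:,:400]=crop(b,205,188,100,68,4); o[320:,400:]=crop(b,205,112,100,68,4)
cv2.imwrite("pics/c1.png",o)
E
```

```text
(no output)
```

View pics/c1.png

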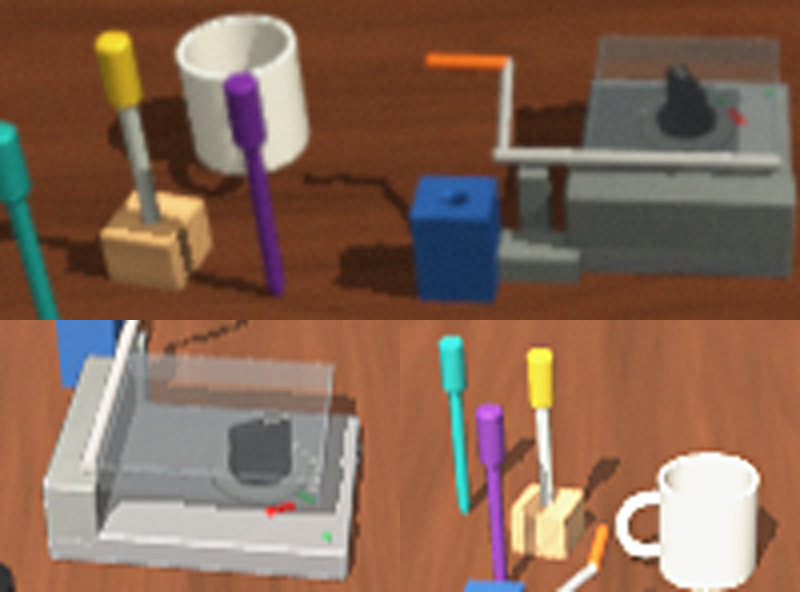

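```bash
python3 - <<'E'
from h import *
a,b=load("scene"),load("side")
A=lambda u,v:(95+(u+.5)/4-.5,168+(v+.5)/4-.5)
B=lambda u,v:(205+(u+.5)/4-.5,188+(v-320+.5)/4-.5)
C=lambda u,v:(205+(u-400+.5)/4-.5,112+(v-320+.5)/4-.5)
sc=[((418,178),(88,-170,70)),((499,178),(88,-120,70)),((412,218),(132,-170,70)),((497,220),(132,-120,70)),((418,298),(132,-170,0)),((495,300),(132,-120,0)),((427,60),(26,-172,119)),((508,63),(26,-118,119)),((790,274),(100,75,0)),((793,200),(100,75,65)),((457,197),(110,-145,70))]
si=[((345,578),(-100,75,0)),((52,556),(100,75,0)),((47,484),(100,75,65)),((100,490),(64,75,65)),((358,418),(-100,-75,25))]
X=np.array([p[1] for p in sc+si])/1e3; n=len(sc)
P=np.array([A(*p[0]) for p in sc]+[B(*p[0]) for p in si])
def f(q):
    W=X@Ro.from_euler('z',q[2]).as_matrix().T+[q[0],q[1],0]
    return (np.r_[proj(a,W[:n]),proj(b,W[n:])]-P).ravel()
s=least_squares(f,[.6,0,0],loss='soft_l1')
print("console",s.x[:2],np.degrees(s.x[2]));print(f(s.x).reshape(-1,2).round(1).tolist())
q=s.x;T=lambda p:np.array(p)/1e3@Ro.from_euler('z',q[2]).as_matrix().T+[q[0],q[1],0]
print("socket",T([110,-145,70]),"bar",T([26,-145,119]),"knob",T([-35,0,62]),"hinge@bar",T([70,-145,75]))
def g(p):
    h=np.array([p[0],p[1],.01]);d=np.array([p[2],p[3],1.]);d/=np.linalg.norm(d)
    W=np.array([h+d*.17,h+d*.125,h+d*.031])
    return np.r_[(proj(a,W)-[A(115,38),A(124,106),A(150,222)]).ravel(),(proj(b,W)-[C(541,352),C(542,406),C(546,500)]).ravel()]
s=least_squares(g,[.6,-.3,0,0]);print("pin foot",s.x[:2],"tilt deg",np.degrees(s.x[2:]),g(s.x).round(1).tolist())
print('pin @z.15',s.x[:2]+.14*s.x[2:])
for w,m,M in((a,A,(275,293)),):
  pass
# purple/teal foot positions and mug
def gnd(c,p,z=0):
    return least_squares(lambda v:(proj(c,[v[0],v[1],z])-p).ravel(),[.6,-.2]).x
print("purple",gnd(a,A(275,292)),"top",gnd(a,A(242,76),.17),"teal top",gnd(a,A(5,126),.17),"mug rim",gnd(a,A(238,45),.085))
E
```

```text
console [0.50399159 0.05438598] -5.603305268887677
[[0.9, -0.8], [-0.4, -0.5], [-0.2, -0.3], [-1.8, -0.5], [0.7, 0.5], [0.4, 0.4], [-0.3, 0.2], [-0.5, -0.3], [0.6, 0.2], [0.9, -0.5], [-0.5, -0.2], [1.2, -0.1], [-0.4, 0.8], [-1.1, 0.1], [-0.6, -0.7], [0.1, -2.0]]
socket [ 0.59930814 -0.10066162  0.07      ] bar [ 0.51570951 -0.09245983  0.119     ] knob [0.46915883 0.05780339 0.062     ] hinge@bar [ 0.55949927 -0.096756    0.075     ]
pin foot [ 0.57074402 -0.30659438] tilt deg [-1.93757364  0.67813374] [-0.2, -0.4, 0.5, -2.1, -0.1, -1.2, -0.7, 0.1, -0.8, -1.1, -1.5, -0.4]
pin @z.15 [ 0.56600963 -0.30493739]
purple [ 0.60377336 -0.22482   ] top [ 0.60078017 -0.22239003] teal top [ 0.64369456 -0.35415404] mug rim [ 0.42964046 -0.26065525]
```

>>> {"name": "carry_out", "arguments": {
  "motion": [0,0,-7.15,0,0,-1.2,8.7,0,0,-7.15,0,0,-1.2,8.7,0,0,-7.15,0,0,-1.2,8.7,0,0,-7.15,0,0,-1.2,8.7,0,0,-7.15,0,0,-1.2,8.7,0,0,-7.15,0,0,-1.2,8.7,0,0,-7.15,0,0,-1.2,8.7,0,0,-7.15,0,0,-1.2,8.7,0,0,-7.15,0,0,-1.2,8.7,0,0,0,0,0,0,8.7],
  "grip_force": 40
}}

```text
time_s: 0.93
tcp_pos: [0.2308, -0.6351, 0.3369]
eef_rot: [-179.9, -0.2, -95.3]
contact_force: [0.5, -0.1, 0.9]
gripper_width: 0.087
```

```bash
cat >> h.py <<'E'
def togo(r,target,yaw=None):
    "tool-axis shift in cm (measured pose) to target TCP, and turn (deg, tool axes) to roll180/pitch0/yaw"
    s=r.get_state();R=Ro.from_euler('xyz',s["eef_rot"],degrees=True)
    print("t",round(s["time_s"],2),"tcp",s["tcp_pos"].round(4),"rot",s["eef_rot"].round(2),"F",s["contact_force"].round(1),"w",round(s["gripper_width"],4))
    print("shift cm",(R.inv().apply(np.array(target)-s["tcp_pos"])*100).round(2))
    if yaw is not None: print("turn",np.degrees((R.inv()*Ro.from_euler('xyz',[180,0,yaw],degrees=True)).as_rotvec()).round(2))
E
python3 - <<'E'
from h import *
from plant import r
togo(r,[.50,-.22,.36],-95.6)
E
```

```text
t 0.93 tcp [ 0.2308 -0.6351  0.3369] rot [-1.7992e+02 -1.6000e-01 -9.5330e+01] F [ 0.5 -0.1  0.9] w 0.087
shift cm [-43.82 -22.95  -2.4 ]
turn [-0.08 -0.16  0.27]
```

>>> {"name": "carry_out", "arguments": {
  "motion": [0,0,0,-3.37,-1.77,-0.2,8.7,0,0,0,-3.37,-1.77,-0.2,8.7,0,0,0,-3.37,-1.77,-0.2,8.7,0,0,0,-3.37,-1.77,-0.2,8.7,0,0,0,-3.37,-1.77,-0.2,8.7,0,0,0,-3.37,-1.77,-0.2,8.7,0,0,0,-3.37,-1.77,-0.2,8.7,0,0,0,-3.37,-1.77,-0.2,8.7,0,0,0,-3.37,-1.77,-0.2,8.7,0,0,0,-3.37,-1.77,-0.2,8.7,0,0,0,-3.37,-1.77,-0.2,8.7,0,0,0,-3.37,-1.77,-0.2,8.7,0,0,0,-3.37,-1.77,0,8.7,0,0,0,0,0,0,8.7,0,0,0,0,0,0,8.7]
}}

```text
time_s: 2.18
tcp_pos: [0.5036, -0.2192, 0.3573]
eef_rot: [179.9, 0.0, -95.7]
contact_force: [-1.4, 0.1, -0.0]
gripper_width: 0.0871
```

```bash
python3 - <<'E'
from h import *
from plant import r
togo(r,[.566,-.305,.30],-95.6)
c=r.capture("wrist");pickle.dump(c,open("pics/w1.pkl","wb"))
cv2.imwrite("pics/w1.png",crop(c,0,0,512,384,1.5625))
print("cam",(-c["R"].T@c["t"]).round(3),c["R"].round(2).tolist())
E
```

```text
t 2.18 tcp [ 0.5036 -0.2192  0.3573] rot [ 1.7991e+02  2.0000e-02 -9.5700e+01] F [-1.4  0.1 -0. ] w 0.0871
shift cm [ 7.92 -7.07  5.72]
turn [ 0.09  0.02 -0.1 ]
cam [ 0.496 -0.302  0.515] [[-1.0, 0.1, 0.0], [0.1, 0.95, 0.31], [0.03, 0.3, -0.95]]
```

View pics/w1.png

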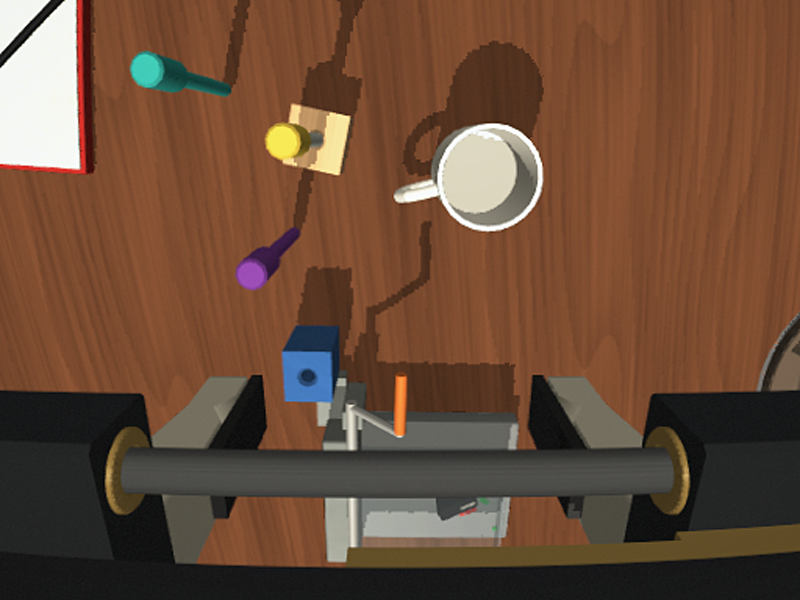

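```bash
python3 - <<'E'
from h import *
w=load("w1");S=lambda u,v:np.array([(u+.5)*.64-.5,(v+.5)*.64-.5])
def at(p,z): return least_squares(lambda v:(proj(w,[v[0],v[1],z])-p).ravel(),[.6,-.2]).x
t=at(S(284,140.5),.18);b=at(S(316,139),.041)
print("pin top",t,"at hole",b,"tilt",np.degrees((t-b)/.139))
print("socket",at(S(307.5,376.5),.07),"corners",[at(S(*p),.07).round(4).tolist() for p in((283,350),(333,350),(333,401),(285,402))])
print("bar",at(S(401,376),.119),at(S(401,434),.119), "mug",at(S(488,177),.085),"teal",at(S(147,70),.17),"purple",at(S(252,274),.17))
E
```

```text
pin top [ 0.56339449 -0.30676499] at hole [ 0.5639472  -0.30707419] tilt [-0.22782685  0.12745464]
socket [ 0.59703449 -0.10294596] corners [[0.615, -0.1308], [0.5704, -0.1264], [0.5774, -0.0761], [0.6219, -0.0793]]
bar [ 0.51078081 -0.11786653] [ 0.51597481 -0.06466566] mug [ 0.42762866 -0.26461091] teal [ 0.64338735 -0.3588205 ] purple [ 0.60000289 -0.22485565]
```

>>> {"name": "carry_out", "arguments": {
  "motion": [0,0,0,1.6,-1.37,1.4,8.7,0,0,0,1.6,-1.37,1.4,8.7,0,0,0,1.6,-1.37,1.4,8.7,0,0,0,1.6,-1.37,1.4,8.7,0,0,0,1.65,-1.38,1.4,8.7,0,0,0,0,0,2.0,8.7,0,0,0,0,0,2.0,8.7,0,0,0,0,0,0,8.7,0,0,0,0,0,0,8.7]
}}

```text
time_s: 2.98
tcp_pos: [0.5618, -0.309, 0.2476]
eef_rot: [179.8, 0.0, -95.8]
contact_force: [-0.1, -0.5, 0.3]
gripper_width: 0.0873
```

```bash
python3 - <<'E'
from h import *
from plant import r
togo(r,[.564,-.306,.141],-95.6)
E
```

```text
t 2.98 tcp [ 0.5618 -0.309   0.2476] rot [179.83   0.   -95.84] F [-0.1 -0.5  0.3] w 0.0873
shift cm [-0.32 -0.22 10.66]
turn [ 0.17  0.   -0.24]
```

>>> {"name": "carry_out", "arguments": {
  "motion": [0,0,0,-0.3,-0.22,2.0,8.7,0,0,0,0,0,2.0,8.7,0,0,0,0,0,2.0,8.7,0,0,0,0,0,2.0,8.7,0,0,0,0,0,1.5,8.7,0,0,0,0,0,1.15,8.7,0,0,0,0,0,0,8.7,0,0,0,0,0,0,8.7]
}}

```text
time_s: 3.65
tcp_pos: [0.566, -0.3056, 0.1431]
eef_rot: [-180.0, -0.0, -95.7]
contact_force: [0.4, -0.8, -0.5]
gripper_width: 0.087
```

```bash
python3 - <<'E'
from h import *
from plant import r
togo(r,[.564,-.306,.141],-95.6)
c=r.capture("wrist");pickle.dump(c,open("pics/w2.pkl","wb"))
cv2.imwrite("pics/w2.png",crop(c,0,0,512,384,1.5625))
E
```

```text
t 3.65 tcp [ 0.566  -0.3056  0.1431] rot [-1.7996e+02 -3.0000e-02 -9.5680e+01] F [ 0.4 -0.8 -0.5] w 0.087
shift cm [0.06 0.19 0.21]
turn [-0.04 -0.03 -0.08]
```

View pics/w2.png

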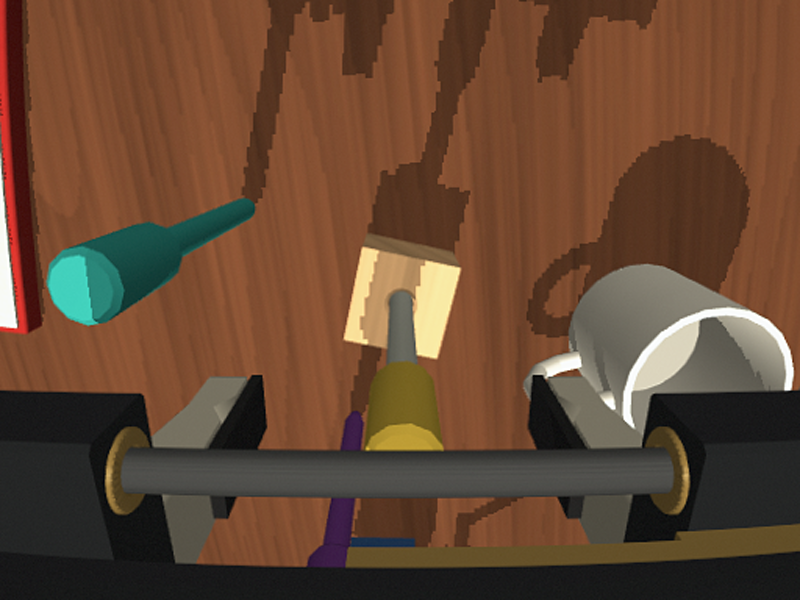

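```bash
python3 - <<'E'
from h import *
w=load("w2");S=lambda u,v:np.array([(u+.5)*.64-.5,(v+.5)*.64-.5])
def at(p,z): return least_squares(lambda v:(proj(w,[v[0],v[1],z])-p).ravel(),[.56,-.3]).x
print(at(S(402,305),.04),at(S(402,362),.135), at(S(404,440),.18))
E
```

```text
[ 0.56413059 -0.30645391] [ 0.56394681 -0.31633901] [ 0.56401168 -0.31408781]
```

>>> {"name": "carry_out", "arguments": {
  "motion": [0,0,0,0,0.12,0.1,8.7,0,0,0,0,0,0,5,0,0,0,0,0,0,3,0,0,0,0,0,0,1.5,0,0,0,0,0,0,1,0,0,0,0,0,0,1,0,0,0,0,0,0,1,0,0,0,0,0,0,1,0,0,0,0,0,0,1],
  "grip_force": 15
}}

```text
time_s: 4.45
tcp_pos: [0.5645, -0.3051, 0.141]
eef_rot: [180.0, 0.0, -95.7]
contact_force: [0.5, -0.2, 0.2]
gripper_width: 0.0387
```

>>> {"name": "carry_out", "arguments": {
  "motion": [0,0,0,0,0,0,1,0,0,0,0,0,0,1,0,0,0,0,0,0,1,0,0,0,0,0,0,1,0,0,0,0,0,0,1,0,0,0,0,0,0,1],
  "grip_force": 40
}}

```text
time_s: 4.95
tcp_pos: [0.5645, -0.3051, 0.1411]
eef_rot: [180.0, 0.0, -95.7]
contact_force: [-1.2, 0.1, 0.3]
gripper_width: 0.0211
```

>>> {"name": "carry_out", "arguments": {
  "motion": [0,0,0,0,0,-0.6,1,0,0,0,0,0,-1.2,1,0,0,0,0,0,-1.6,1,0,0,0,0,0,-1.6,1,0,0,0,0,0,-1.6,1,0,0,0,0,0,-1.6,1,0,0,0,0,0,-1.6,1,0,0,0,0,0,-1.2,1,0,0,0,0,0,0,1,0,0,0,0,0,0,1]
}}

```text
time_s: 5.78
tcp_pos: [0.5648, -0.3051, 0.252]
eef_rot: [-179.9, 0.0, -95.7]
contact_force: [-0.5, -0.7, -1.4]
gripper_width: 0.021
```

```bash
python3 - <<'E'
from h import *
from plant import r
for n in("scene","side"):
    c=r.capture(n);pickle.dump(c,open(f"pics/{n}2.pkl","wb"))
a,b=load("scene2"),load("side2")
togo(r,[.455,-.087,.225],-95.6)
p=r.get_state()["tcp_pos"];print([proj(c,p-[0,0,z]) .round(1).tolist() for c in(a,b) for z in(0,.131)])
def cc(c,f):
    u,v=proj(c,p-[0,0,.07])[0].astype(int); return crop(c,u-50,v-60,100,120,4)
cv2.imwrite("pics/c2.png",np.hstack([cc(a,4),cc(b,4)])); print([proj(c,p-[0,0,.07])[0].astype(int).tolist() for c in(a,b)])
E
```

```text
t 5.88 tcp [ 0.564  -0.3048  0.2502] rot [ 1.7994e+02  3.0000e-02 -9.5670e+01] F [ 0.9 -0.3 -2.2] w 0.021
shift cm [-20.59  13.     2.55]
turn [ 0.06  0.03 -0.07]
[[[117.6, 151.6]], [[127.6, 196.5]], [[238.4, 99.3]], [[240.3, 136.2]]]
[[123, 176], [239, 119]]
```

View pics/c2.png

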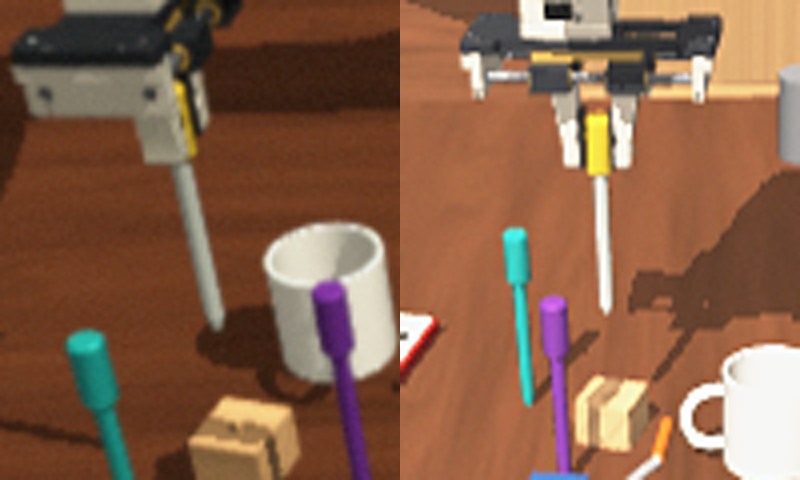

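>>> {"name": "carry_out", "arguments": {
  "motion": [0,0,0,-1.0,0.6,0,1,0,0,0,-2.5,1.3,0,1,0,0,0,-2.5,1.3,0,1,0,0,0,-2.5,1.3,0,1,0,0,0,-2.5,1.3,0,1,0,0,0,-2.5,1.3,0,1,0,0,0,-2.5,1.3,0,1,0,0,0,-2.5,1.3,0,1,0,0,0,-1.4,0.7,0,1,0,0,0,-0.6,0.4,0,1,0,0,0,0,0,0,1,0,0,0,0,0,0,1]
}}

```text
time_s: 6.88
tcp_pos: [0.4771, -0.0903, 0.2509]
eef_rot: [180.0, -0.0, -95.6]
contact_force: [0.5, -0.6, -0.6]
gripper_width: 0.0211
```

```bash
python3 - <<'E'
from h import *
from plant import r
togo(r,[.4746,-.090,.216],-95.6)
c=r.capture("wrist");pickle.dump(c,open("pics/w3.pkl","wb"))
cv2.imwrite("pics/w3.png",crop(c,0,0,512,384,1.5625))
E
```

```text
t 6.88 tcp [ 0.4771 -0.0903  0.2509] rot [ 1.7999e+02 -1.0000e-02 -9.5600e+01] F [ 0.5 -0.6 -0.6] w 0.0211
shift cm [-0.    0.25  3.49]
turn [ 0.01 -0.01  0.  ]
```

View pics/w3.png

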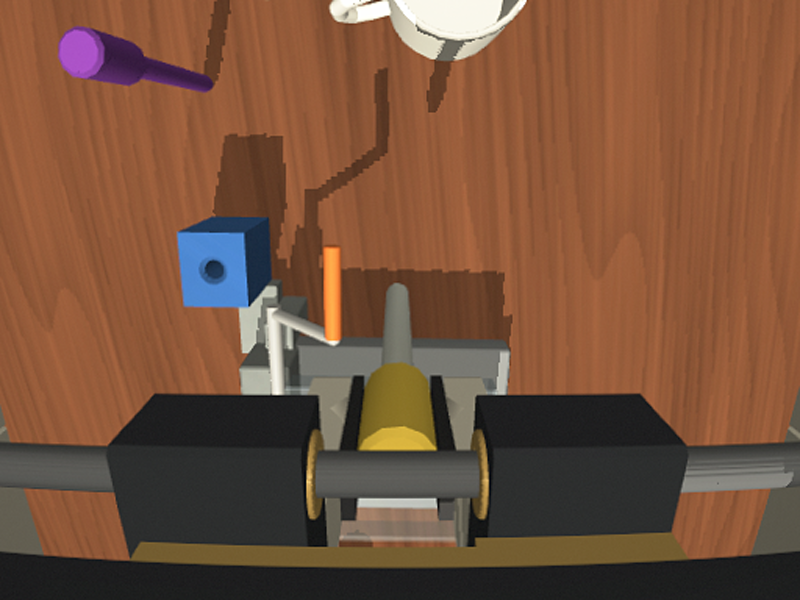

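```bash
python3 - <<'E'
from h import *
w=load("w3");S=lambda u,v:np.array([(u+.5)*.64-.5,(v+.5)*.64-.5])
def at(p,z): return least_squares(lambda v:(proj(w,[v[0],v[1],z])-p).ravel(),[.56,-.1]).x
print("sock",at(S(214,270),.07),"corners",np.mean([at(S(*p),.07) for p in((178,235),(245,231),(249,305),(183,306))],axis=0),"bar",at(S(332,246),.121),at(S(334,342),.121),"foot",at(S(397,288),.119))
E
```

```text
sock [ 0.59639995 -0.10251564] corners [ 0.59673789 -0.10258359] bar [ 0.51017263 -0.1196996 ] [ 0.5164893  -0.06437391] foot [ 0.47751749 -0.09218609]
```

>>> {"name": "carry_out", "arguments": {
  "motion": [0,0,0,0,0,0.8,1,0,0,0,0,0,1.0,1,0,0,0,0,0,1.0,1,0,0,0,0,0,0.7,1,0,0,0,0,-0.6,0,1,0,0,0,0,-0.7,0,1,0,0,0,0,-0.6,0,1,0,0,0,0,0,0,1,0,0,0,0,0,0,1]
}}

```text
time_s: 7.68
tcp_pos: [0.4968, -0.0923, 0.2161]
eef_rot: [-180.0, -0.0, -95.7]
contact_force: [0.1, 0.0, -0.8]
gripper_width: 0.0213
```

```bash
cat >> h.py <<'E'
def con(r,o=(.597,-.102)):
    s=r.get_state();e=Ro.from_euler('z',-5.6,degrees=True).as_matrix();d=e.T@(s["tcp_pos"]-[*o,0])*1e3
    print("t",round(s["time_s"],2),"rel socket mm",d[:2].round(1),"foot z",(s["tcp_pos"][2]*1e3-131.5).round(1),"F console",(e.T@s["contact_force"]).round(1),"M",s["moment"].round(2),"rot",s["eef_rot"].round(2))
E
python3 - <<'E'
from h import *
from plant import r
con(r)
E
```

```text
t 7.68 rel socket mm [-100.6   -0.2] foot z 84.6 F console [ 0.1  0.1 -0.8] M [0.04 0.15 0.03] rot [-180.     -0.    -95.68]
```

>>> {"name": "carry_out", "arguments": {
  "motion": [0,0,0,0,-0.55,0,1,0,0,0,0,-0.4,-0.35,1,0,0,0,0,-0.42,-0.34,1,0,0,0,0,-0.46,-0.28,1,0,0,0,0,-0.48,-0.26,1,0,0,0,0,-0.5,-0.2,1,0,0,0,0,-0.52,-0.17,1,0,0,0,0,-0.53,-0.12,1,0,0,0,0,-0.53,-0.07,1,0,0,0,0,-0.54,-0.02,1,0,0,0,0,-0.54,0.02,1]
}}

```text
time_s: 8.6
tcp_pos: [0.5514, -0.0978, 0.2341]
eef_rot: [-180.0, 0.0, -95.7]
contact_force: [-2.2, 1.0, 0.6]
gripper_width: 0.0214
```

```bash
python3 - <<'E'
from h import *
from plant import r
con(r)
E
```

```text
t 8.6 rel socket mm [-45.8  -0.3] foot z 102.6 F console [-2.3  0.8  0.6] M [-0.05  1.42 -0.05] rot [-179.97    0.    -95.67]
```

>>> {"name": "carry_out", "arguments": {
  "motion": [0,0,0,0,-0.53,0.07,1,0,0,0,0,-0.53,0.12,1,0,0,0,0,-0.52,0.17,1,0,0,0,0,-0.5,0.2,1,0,0,0,0,-0.48,0.26,1,0,0,0,0,-0.46,0.28,1,0,0,0,0,-0.42,0.34,1,0,0,0,0,-0.4,0.36,1,0,0,0,0,-0.36,0.4,1,0,0,0,0,-0.35,0.4,1,0,0,0,0,0,0,1,0,0,0,0,0,0,1]
}}

```text
time_s: 9.6
tcp_pos: [0.5957, -0.1021, 0.2074]
eef_rot: [179.9, -0.0, -95.7]
contact_force: [-2.8, 0.3, 0.0]
gripper_width: 0.0209
```

```bash
python3 - <<'E'
from h import *
from plant import r
con(r)
c=r.capture("wrist");pickle.dump(c,open("pics/w4.pkl","wb"))
a=r.capture("scene");b=r.capture("side")
pickle.dump((a,b),open("pics/ab4.pkl","wb"))
o=np.zeros((600,800,3),np.uint8)
o[:300,:]=crop(c,156,155,200,75,4)
p=r.get_state()["tcp_pos"]-[0,0,.12]
for i,k in enumerate((a,b)):
    u,v=proj(k,p)[0].astype(int);print(u,v);o[300:,i*400:i*400+400]=crop(k,u-40,v-35,80,60,5)
cv2.imwrite("pics/w4.png",o)
E
```

```text
t 9.6 rel socket mm [-1.3 -0.3] foot z 75.9 F console [-2.8  0.   0. ] M [0.26 1.23 0.04] rot [179.94  -0.   -95.67]
207 210
227 175
```

View pics/w4.png

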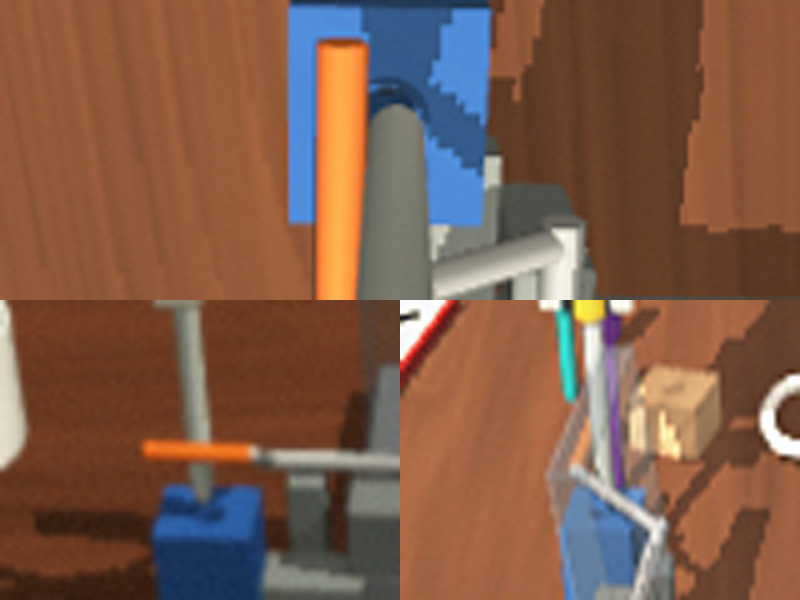

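>>> {"name": "carry_out", "arguments": {
  "motion": [0,0,0,0,-0.13,0.1,1,0,0,0,0,0,0.3,1,0,0,0,0,0,0.3,1,0,0,0,0,0,0.3,1,0,0,0,0,0,0.3,1,0,0,0,0,0,0.3,1,0,0,0,0,0,0,1]
}}

```text
time_s: 10.33
tcp_pos: [0.5971, -0.1021, 0.1912]
eef_rot: [180.0, 0.0, -95.7]
contact_force: [-1.6, 0.8, -0.4]
gripper_width: 0.0212
```

```bash
python3 - <<'E'
from h import *
from plant import r
con(r)
E
```

```text
t 10.33 rel socket mm [ 0.1 -0.1] foot z 59.7 F console [-1.7  0.6 -0.4] M [ 0.57  0.93 -0.02] rot [ 1.7997e+02  1.0000e-02 -9.5670e+01]
```

>>> {"name": "carry_out", "arguments": {
  "motion": [0,0,0,0,0,0.25,1,0,0,0,0,0,0.25,1,0,0,0,0,0,0.25,1,0,0,0,0,0,0.25,1,0,0,0,0,0,0.25,1,0,0,0,0,0,0.25,1,0,0,0,0,0,0.2,1,0,0,0,0,0,0,1]
}}

```text
time_s: 11.0
tcp_pos: [0.5971, -0.1022, 0.1744]
eef_rot: [180.0, 0.0, -95.7]
contact_force: [-1.2, 1.9, -1.2]
gripper_width: 0.0211
```

```bash
python3 - <<'E'
from h import *
from plant import r
con(r)
E
```

```text
t 11.0 rel socket mm [ 0.1 -0.2] foot z 42.9 F console [-1.4  1.7 -1.2] M [0.98 0.58 0.  ] rot [ 1.7997e+02  1.0000e-02 -9.5670e+01]
```

>>> {"name": "carry_out", "arguments": {
  "motion": [0,0,0,0,0,0.12,1,0,0,0,0,0,0.12,1,0,0,0,0,0,0.06,1,0,0,0,0,0,0,1]
}}

```text
time_s: 11.33
tcp_pos: [0.5972, -0.1023, 0.1719]
eef_rot: [-180.0, 0.0, -95.7]
contact_force: [-1.2, 2.3, 0.6]
gripper_width: 0.0213
```

>>> {"name": "carry_out", "arguments": {
  "motion": [0,0,0,0,0,0.1,1,0,0,0,0,0,0.1,1,0,0,0,0,0,0,1]
}}

```text
time_s: 11.58
tcp_pos: [0.5971, -0.1023, 0.1698]
eef_rot: [180.0, 0.0, -95.7]
contact_force: [-2.1, 1.6, 0.1]
gripper_width: 0.021
```

Foot ≈38 mm now; the stop may come any moment, so I continue in small steps.

>>> {"name": "carry_out", "arguments": {
  "motion": [0,0,0,0,0,0.1,1,0,0,0,0,0,0.1,1,0,0,0,0,0,0,1]
}}

```text
time_s: 11.83
tcp_pos: [0.5971, -0.1023, 0.1677]
eef_rot: [180.0, 0.0, -95.7]
contact_force: [-2.1, 2.9, 0.5]
gripper_width: 0.0212
```

>>> {"name": "carry_out", "arguments": {
  "motion": [0,0,0,0,0,0.1,1,0,0,0,0,0,0.1,1,0,0,0,0,0,0,1]
}}

```text
time_s: 12.08
tcp_pos: [0.5971, -0.1023, 0.1657]
eef_rot: [180.0, 0.0, -95.7]
contact_force: [-1.4, 3.0, 2.2]
gripper_width: 0.0206
```

>>> {"name": "carry_out", "arguments": {
  "motion": [0,0,0,-0.04,0,0.1,1,0,0,0,0,0,0.1,1,0,0,0,0,0,0,1]
}}

```text
time_s: 12.33
tcp_pos: [0.5971, -0.102, 0.1637]
eef_rot: [180.0, -0.0, -95.7]
contact_force: [-2.3, 1.3, 0.3]
gripper_width: 0.021
```

>>> {"name": "carry_out", "arguments": {
  "motion": [0,0,0,0,0,0.1,1,0,0,0,0,0,0.1,1,0,0,0,0,0,0,1]
}}

```text
time_s: 12.58
tcp_pos: [0.5971, -0.102, 0.1617]
eef_rot: [180.0, -0.0, -95.7]
contact_force: [-1.3, 1.1, 0.2]
gripper_width: 0.0206
```

>>> {"name": "carry_out", "arguments": {
  "motion": [0,0,0,0,0,0.1,1,0,0,0,0,0,0.1,1,0,0,0,0,0,0,1]
}}

```text
time_s: 12.83
tcp_pos: [0.5971, -0.1019, 0.1597]
eef_rot: [180.0, -0.0, -95.7]
contact_force: [-1.2, 0.7, -0.1]
gripper_width: 0.0213
```

>>> {"name": "carry_out", "arguments": {
  "motion": [0,0,0,0,0,0.1,1,0,0,0,0,0,0.1,1,0,0,0,0,0,0,1]
}}

```text
time_s: 13.08
tcp_pos: [0.5973, -0.102, 0.1583]
eef_rot: [-180.0, -0.0, -95.7]
contact_force: [-3.2, 1.3, 5.2]
gripper_width: 0.0215
```

>>> {"name": "carry_out", "arguments": {
  "motion": [0,0,0,0,0,0.04,1,0,0,0,0,0,0.02,1,0,0,0,0,0,0,1]
}}

```text
time_s: 13.33
tcp_pos: [0.5974, -0.102, 0.1583]
eef_rot: [-179.9, -0.0, -95.6]
contact_force: [-3.9, 2.3, 7.8]
gripper_width: 0.0211
```

```bash
python3 - <<'E'
from h import *
from plant import r
con(r)
E
```

```text
t 13.33 rel socket mm [0.4 0. ] foot z 26.8 F console [-4.1  1.9  7.8] M [ 1.11  1.62 -0.  ] rot [-1.7995e+02 -1.0000e-02 -9.5650e+01]
```

Held at 0.1583 while force rises: the stop. A little more to about 10 to 11 N.

>>> {"name": "carry_out", "arguments": {
  "motion": [0,0,0,0,0,0.04,1,0,0,0,0,0,0.02,1,0,0,0,0,0,0,1,0,0,0,0,0,0,1]
}}

```text
time_s: 13.67
tcp_pos: [0.5976, -0.1021, 0.1583]
eef_rot: [-179.9, -0.0, -95.6]
contact_force: [-5.1, 3.6, 10.3]
gripper_width: 0.0214
```

>>> {"name": "carry_out", "arguments": {
  "motion": [0,0,0,0,0,0,2.6,0,0,0,0,0,0,3.2,0,0,0,0,0,0,4,0,0,0,0,0,0,5,0,0,0,0,0,0,5,0,0,0,0,0,0,5,0,0,0,0,0,0,5,0,0,0,0,0,-1,5,0,0,0,0,0,-2,5,0,0,0,0,0,-2.5,5,0,0,0,0,0,-2.5,5,0,0,0,0,0,-2.5,5,0,0,0,0,0,-2.5,5,0,0,0,0,0,-1,5,0,0,0,0,0,0,5]
}}

```text
time_s: 14.92
tcp_pos: [0.5985, -0.1021, 0.3008]
eef_rot: [-179.7, 0.0, -95.7]
contact_force: [0.3, -0.4, 0.5]
gripper_width: 0.0499
```

```bash
python3 - <<'E'
from h import *
from plant import r
con(r); togo(r,[.468,.056,.25],-66)
c=r.capture("scene");b=r.capture("side");w=r.capture("wrist")
pickle.dump((c,b,w),open("pics/5.pkl","wb"))
o=np.zeros((600,800,3),np.uint8)
o[:300,:400]=crop(c,180,150,125,94,3.2)[:300,:400]
o[:300,400:]=crop(b,200,130,125,94,3.2)[:300,:400]
o[300:]=cv2.resize(w["pixels"][192:,:,::-1],(800,300))
cv2.imwrite("pics/5.png",o)
E
```

```text
t 14.92 rel socket mm [1.5 0. ] foot z 169.3 F console [ 0.3 -0.3  0.5] M [0.01 0.05 0.02] rot [-1.7966e+02  3.0000e-02 -9.5650e+01]
t 14.92 tcp [ 0.5985 -0.1021  0.3008] rot [-1.7966e+02  3.0000e-02 -9.5650e+01] F [ 0.3 -0.4  0.5] w 0.0499
shift cm [-14.45  14.58   5.  ]
turn [ -0.34  -0.06 -29.65]
```

View pics/5.png

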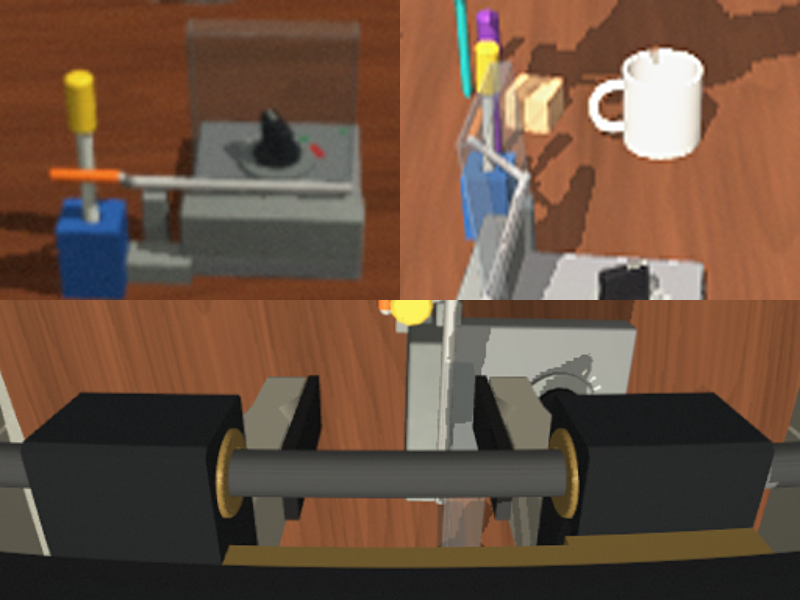

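>>> {"name": "carry_out", "arguments": {
  "motion": [0,0,0,-2.0,1.3,0,6,0,0,0,-3.2,2.0,0,6,0,0,0,-3.2,2.0,0,6,0,0,0,-3.2,2.0,0,6,0,0,0,-3.2,2.0,0,6,0,0,0,-3.2,2.0,0,6,0,0,0,-3.2,2.0,0,6,0,0,0,-2.4,1.6,0,6,0,0,0,-1.2,0.7,0,6,0,0,0,0,0,0,6,0,0,0,0,0,0,6]
}}

```text
time_s: 15.98
tcp_pos: [0.4657, 0.1607, 0.2958]
eef_rot: [179.9, -0.1, -95.5]
contact_force: [-0.5, 0.7, -0.7]
gripper_width: 0.0602
```

```bash
python3 - <<'E'
from h import *
from plant import r
con(r); togo(r,[.468,.058,.12])
w=r.capture("wrist");pickle.dump(w,open("pics/w6.pkl","wb"))
e=Ro.from_euler('z',-5.6,degrees=True).as_matrix()
K=lambda x,y,z:np.array([.597,-.102,0])+e@(np.array([x-110,y+145,z])/1e3)
u,v=proj(w,K(-35,0,69))[0];print(u,v)
x,y=int(u)-66,int(v)-50;print(x,y);
for X in((-35,0,69),(-35,0,25),(-100,-75,25),(-100,75,25)): print(X,proj(w,K(*X)).round(1))
cv2.imwrite("pics/w6.png",crop(w,x,y,133,100,6))
E
```

```text
t 15.98 rel socket mm [-156.3  248.6] foot z 164.3 F console [-0.6  0.6 -0.7] M [-0.02  0.07  0.01] rot [ 1.7992e+02 -7.0000e-02 -9.5540e+01]
t 15.98 tcp [0.4657 0.1607 0.2958] rot [ 1.7992e+02 -7.0000e-02 -9.5540e+01] F [-0.5  0.7 -0.7] w 0.0602
shift cm [10.18 -1.24 17.59]
243.6771002924832 67.63043994418933
177 17
(-35, 0, 69) [[243.7  67.6]]
(-35, 0, 25) [[244.7  69.7]]
(-100, -75, 25) [[301.5   2.2]]
(-100, 75, 25) [[297.6 133.3]]
```

View pics/w6.png

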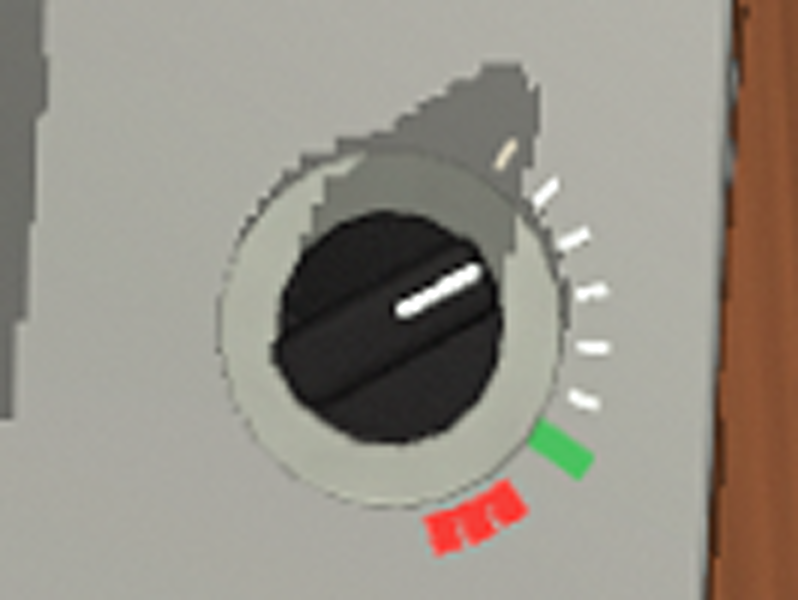

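```bash
python3 - <<'E'
from h import *
from plant import r
w=load("w6")
def at(u,v,z): p=np.array([177+(u+.5)/6-.5,17+(v+.5)/6-.5]);return least_squares(lambda q:(proj(w,[q[0],q[1],z])-p).ravel(),[.5,0]).x
print("bar c",at(388,328,.069),"skirt",at(388,327,.039),"plate",at(392,328,.026))
ang=lambda d:np.degrees(np.arctan2(d[1],d[0]))
p=at(476,270,.069)-at(400,310,.069);print("pointer dir",ang(p)); p2=at(480,280,.069)-at(297,375,.069);print("bar",ang(p2))
print("green",ang(at(560,449,.026)-at(392,328,.026)),"edge pts",at(735,0,.025),at(707,580,.025))
togo(r,[.468,.056,.25])
E
```

```text
bar c [0.4697861 0.0598754] skirt [0.47063785 0.05824877] plate [0.47025243 0.05788384]
pointer dir -158.79285061049373
bar -159.19247718330192
green 139.58072330578332 edge pts [0.3987246  0.00348326] [0.41180324 0.11268532]
t 16.03 tcp [0.4661 0.1601 0.2959] rot [ 1.7993e+02 -7.0000e-02 -9.5610e+01] F [ 0.  -0.3 -0.9] w 0.06
shift cm [10.34 -1.21  4.6 ]
```

>>> {"name": "carry_out", "arguments": {
  "motion": [0,0,0,2.5,-0.34,0,5,0,0,0,2.5,-0.34,0,5,0,0,0,2.5,-0.34,0,5,0,0,0,2.55,-0.34,0,5,0,0,7.05,0,0,1.2,5,0,0,7.05,0,0,1.6,5,0,0,7.05,0,0,1.6,5,0,0,7.05,0,0,1.6,5,0,0,7.05,0,0,1.6,5,0,0,7.05,0,0,1.6,5,0,0,7.05,0,0,1.6,5,0,0,7.05,0,0,1.6,5,0,0,7.05,0,0,1.6,5,0,0,0,0,0,0,5,0,0,0,0,0,0,5]
}}

```text
time_s: 17.28
tcp_pos: [0.4697, 0.0576, 0.1561]
eef_rot: [-180.0, -0.2, -159.0]
contact_force: [0.4, 0.4, 0.5]
gripper_width: 0.0501
```

```bash
python3 - <<'E'
from h import *
from plant import r
togo(r,[.4698,.0588,.046],-159)
E
```

```text
t 17.28 tcp [0.4697 0.0576 0.1561] rot [-1.7996e+02 -1.5000e-01 -1.5897e+02] F [0.4 0.4 0.5] w 0.0501
shift cm [-0.08  0.11 11.01]
turn [-0.04 -0.15  0.03]
```

>>> {"name": "carry_out", "arguments": {
  "motion": [0,0,0,-0.05,0.1,1.5,5,0,0,0,0,0,2,5,0,0,0,0,0,2,5,0,0,0,0,0,2,5,0,0,0,0,0,1.5,5,0,0,0,0,0,1.0,5,0,0,0,0,0,1.0,5,0,0,0,0,0,0,5]
}}

```text
time_s: 17.95
tcp_pos: [0.4701, 0.0595, 0.0461]
eef_rot: [-180.0, -0.1, -158.9]
contact_force: [-0.4, -0.3, 1.1]
gripper_width: 0.0502
```

>>> {"name": "carry_out", "arguments": {
  "motion": [0,0,0,0,0,0,3.5,0,0,0,0,0,0,2.5,0,0,0,0,0,0,1.8,0,0,0,0,0,0,1,0,0,0,0,0,0,1,0,0,0,0,0,0,0.5,0,0,0,0,0,0,0.5,0,0,0,0,0,0,0.5,0,0,0,0,0,0,0.5],
  "grip_force": 10
}}

```text
time_s: 18.7
tcp_pos: [0.4706, 0.0591, 0.0472]
eef_rot: [-179.9, -0.0, -159.1]
contact_force: [3.2, -8.6, 2.2]
gripper_width: 0.0137
```

>>> {"name": "carry_out", "arguments": {
  "motion": [0,0,0,0,-0.05,0,0.5,0,0,0,0,0,0,0.5],
  "grip_force": 20
}}

```text
time_s: 18.87
tcp_pos: [0.4707, 0.059, 0.0472]
eef_rot: [-180.0, 0.0, -159.1]
contact_force: [1.8, -6.5, 4.6]
gripper_width: 0.014
```

>>> {"name": "carry_out", "arguments": {
  "motion": [0,0,3,0,0,0,0.5,0,0,4,0,0,0,0.5,0,0,4,0,0,0,0.5,0,0,4,0,0,0,0.5,0,0,0,0,0,0,0.5]
}}

```text
time_s: 19.28
tcp_pos: [0.4707, 0.0588, 0.0472]
eef_rot: [-179.9, 0.0, -174.3]
contact_force: [3.0, -8.4, 3.4]
gripper_width: 0.0134
```

```bash
python3 - <<'E'
from h import *
from plant import r
togo(r,[.4698,.0588,.046],-159-60.5)
s=r.get_state();R=Ro.from_euler('xyz',s["eef_rot"],degrees=True);print("F tool",R.inv().apply(s["contact_force"]).round(1),"M",s["moment"].round(2))
E
```

```text
t 19.28 tcp [0.4707 0.0588 0.0472] rot [-1.7993e+02  1.0000e-02 -1.7433e+02] F [ 3.  -8.4  3.4] w 0.0134
shift cm [0.09 0.01 0.12]
turn [-6.000e-02  4.000e-02  4.517e+01]
F tool [-2.2 -8.7 -3.4] M [-2.87 -1.   -0.07]
```

>>> {"name": "carry_out", "arguments": {
  "motion": [0,0,4,0,-0.06,0,0.5,0,0,4,0,0,0,0.5,0,0,4,0,0,0,0.5,0,0,4,0,0,0,0.5,0,0,4,0,0,0,0.5,0,0,0,0,0,0,0.5]
}}

```text
time_s: 19.78
tcp_pos: [0.4707, 0.0584, 0.0472]
eef_rot: [-180.0, 0.0, 165.7]
contact_force: [1.8, -5.9, 4.2]
gripper_width: 0.014
```

>>> {"name": "carry_out", "arguments": {
  "motion": [0,0,4,0,0,0,0.5,0,0,4,0,0,0,0.5,0,0,4,0,0,0,0.5,0,0,4,0,0,0,0.5,0,0,4,0,0,0,0.5,0,0,3.5,0,0,0,0.5,0,0,0,0,0,0,0.5,0,0,0,0,0,0,0.5]
}}

```text
time_s: 20.45
tcp_pos: [0.4705, 0.0581, 0.0472]
eef_rot: [-179.9, 0.0, 142.4]
contact_force: [1.5, -8.0, 4.2]
gripper_width: 0.0139
```

```bash
python3 - <<'E'
from h import *
from plant import r
togo(r,[.4698,.0588,.046],-159-60.5)
E
```

```text
t 20.45 tcp [0.4705 0.0581 0.0472] rot [-1.7995e+02  4.0000e-02  1.4239e+02] F [ 1.5 -8.   4.2] w 0.0139
shift cm [0.1  0.01 0.12]
turn [-0.05  0.05  1.89]
```

>>> {"name": "carry_out", "arguments": {
  "motion": [0,0,1.2,0,0,0,0.5,0,0,0,0,0,0,0.5,0,0,0,0,0,0,0.5]
}}

```text
time_s: 20.7
tcp_pos: [0.4705, 0.0581, 0.0472]
eef_rot: [-179.9, 0.0, 141.2]
contact_force: [1.9, -8.4, 5.4]
gripper_width: 0.0141
```

>>> {"name": "carry_out", "arguments": {
  "motion": [0,0,0,0,0,0,1.8,0,0,0,0,0,0,3,0,0,0,0,0,0,5,0,0,0,0,0,0,5,0,0,0,0,0,0,5,0,0,0,0,0,0,5,0,0,0,0,0,-2,5,0,0,0,0,0,-3.5,5,0,0,0,0,0,-4,5,0,0,0,0,0,-4,5,0,0,0,0,0,-4,5,0,0,0,0,0,-4,5,0,0,0,0,0,-3.5,5,0,0,0,-3,0,0,5,0,0,0,-4,0,0,5,0,0,0,-3,0,0,5,0,0,0,0,0,0,5,0,0,0,0,0,0,5]
}}

```text
time_s: 22.2
tcp_pos: [0.5488, -0.0046, 0.2957]
eef_rot: [-179.9, -0.1, 141.0]
contact_force: [0.4, -0.3, -0.7]
gripper_width: 0.0502
```

```bash
python3 - <<'E'
from h import *
from plant import r
togo(r,[.47,.0588,.3])
w=r.capture("wrist");a=r.capture("scene");pickle.dump((w,a),open("pics/7.pkl","wb"))
u,v=proj(w,[.47,.0588,.069])[0];x,y=max(0,int(u)-40),max(0,int(v)-50);print(u,v,x,y)
o=np.zeros((600,800,3),np.uint8)
o[:,:480]=crop(w,x,y,80,100,6); o[:360,480:]=crop(a,180,140,128,144,2.5)[:,:320]
cv2.imwrite("pics/7.png",o)
E
```

```text
t 22.2 tcp [ 0.5488 -0.0046  0.2957] rot [-1.7991e+02 -7.0000e-02  1.4105e+02] F [ 0.4 -0.3 -0.7] w 0.0502
shift cm [10.11 -0.02 -0.42]
253.4054214221227 69.69266386919192 213 19
```

View pics/7.png

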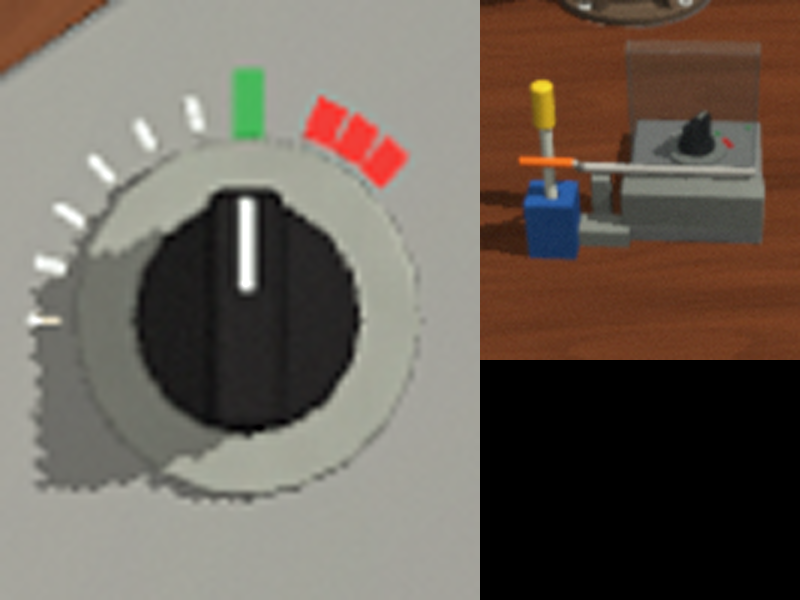

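```bash
python3 - <<'E'
from h import *
from plant import r
w,a=load("7")
print("head top pred",[proj(a,[.597,-.102,z])[0].round(1).tolist() for z in(.192,.197,.207)],"seen ~(205,173)")
r.close_job()
E
```

```text
head top pred [[204.2, 176.1], [204.0, 174.4], [203.7, 170.8]] seen ~(205,173)
the job is handed in; nothing more can be done
```

The job is done and handed in at about 22 s, against the 69 s limit. The close-out call gives no verdict, so these are my own last checks.

- **Pin:** I took the aluminium pin from its holder, pushed the bar up and over along its arc, and pressed the pin into the socket. It met the stop with its foot about 27 mm above the desk. There the tool stayed at the same height while the force rose from 5 to 10.3 N. After release the pin's head showed within about 1–2 pixels of where it should be.
- **Cover:** it stays propped open by the pin alone. The last pictures show it upright with the gripper clear of everything.
- **Knob:** I turned it about 60° clockwise. The last close view shows the white pointer in line with the middle of the green mark and well short of the red.
- **Forces:** they stayed around 10 N or less in the readings. One oddity is that the gripper sat slightly off the knob's centre, which put a steady 6–9 N sideways load on the knob while turning. I only partly trimmed this out.
- **Mug, bottle and phone:** I never touched them, but I did not check their positions again at the end.

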